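# Spring open the wide sample reader

## Task

Get the wider of the two sample readers ready for loading: press down the release tab at its front so that its lid springs up, then push the lid back, past upright, until it rests fully open. Work with the fingertips or the outside of the fingers only, without gripping the lid; leave the narrow reader shut and the things around where they stand.

Things in the scene. Friction and masses are not known exactly. Their poses are not given: they have to be found in the camera images.
- wide_reader: the wide reader: a white bench instrument 184 deep x 150 wide x 70 mm high, fixed to the bench. Origin: on the bench, under its middle; x to its back, y to its left, z up; it runs from 104 mm in front (-x, towards the robot) to 80 mm behind. Its front 72 mm is a ledge 39 mm high with the release tab; behind it a hinged grey lid 120 mm wide covers the sample wells, whose front wall (70 mm high) starts 32 mm in front of the origin
- wide_reader_lid (a joint): lid angle of the wide reader in rad: 0 shut and latched, about 0.6 where the spring lifts it once unlatched, 1.95 at its stop, leaning back past upright (1.57). Let go between 0.6 and about 1.3 it falls back to 0.6; past about 1.8 it falls on to the stop by itself. Lid 80 g, weak hinge friction
- wide_reader_tab (a joint): angle of the wide reader's release tab in rad: 0 at rest, 0.28 fully down (its front pad is then about 11 mm lower); the latch lets go at about 0.2. It springs back when let go
- wide_reader_tab_top (a point): middle of the top of the wide reader's release tab, a grey pad 30 mm (x) x 44 mm (y) with three ribs, about 62 mm above the bench and 85 mm in front of the reader's origin; pressed down, 2 to 6 N. A hook standing 36 mm behind this point, up to 80 mm above the bench, 24 mm wide, holds the lid's tongue
- wide_reader_hinge (a point): middle of the wide reader's lid hinge axis (parallel to the reader's y), 65 mm behind the origin and 70 mm above the bench; fixed to the housing
- wide_reader_lid_edge (a point): middle of the lower front edge of the wide reader's lid, 97 mm from the hinge axis (a steel tongue 20 mm wide and 4 mm thick runs 10 mm farther); rises about 54 mm when the lid springs up
- narrow_reader: the narrow reader: a white bench instrument 184 deep x 110 wide x 70 mm high, fixed to the bench. Origin: on the bench, under its middle; x to its back, y to its left, z up; it runs from 104 mm in front (-x, towards the robot) to 80 mm behind. Its front 72 mm is a ledge 39 mm high with the release tab; behind it a hinged grey lid 80 mm wide covers the sample wells, whose front wall (70 mm high) starts 32 mm in front of the origin
- narrow_reader_lid (a joint): lid angle of the narrow reader in rad: 0 shut and latched, about 0.6 where the spring lifts it once unlatched, 1.95 at its stop, leaning back past upright (1.57). Let go between 0.6 and about 1.3 it falls back to 0.6; past about 1.8 it falls on to the stop by itself. Lid 80 g, weak hinge friction
- narrow_reader_tab (a joint): angle of the narrow reader's release tab in rad: 0 at rest, 0.28 fully down (its front pad is then about 11 mm lower); the latch lets go at about 0.2. It springs back when let go
- narrow_reader_tab_top (a point): middle of the top of the narrow reader's release tab, a grey pad 30 mm (x) x 44 mm (y) with three ribs, about 62 mm above the bench and 85 mm in front of the reader's origin; pressed down, 2 to 6 N. A hook standing 36 mm behind this point, up to 80 mm above the bench, 24 mm wide, holds the lid's tongue
- narrow_reader_hinge (a point): middle of the narrow reader's lid hinge axis (parallel to the reader's y), 65 mm behind the origin and 70 mm above the bench; fixed to the housing
- narrow_reader_lid_edge (a point): middle of the lower front edge of the narrow reader's lid, 97 mm from the hinge axis (a steel tongue 20 mm wide and 4 mm thick runs 10 mm farther); rises about 54 mm when the lid springs up
- eyepiece: loose black and white eyepiece, 37 mm across, 42 mm high, standing behind the wide reader; origin under its middle
- cover_glass_box: loose small white box, 31 x 41 x 18 mm, behind the narrow reader; origin under its middle
- case: loose round white case with black cap, 39 mm across, 55 mm high; origin under its middle
- stain: loose amber dropper bottle, 37 mm across, 107 mm high; origin under its middle
- beaker: loose glass beaker, about 52 mm across, 70 mm high; origin under its middle

How it is judged (in metres and radians):
On the way, in this order (a step that is already met when the one before it is completed fails the run):
1. the wide reader's release tab is pressed (value of joint wide_reader_tab above 0.12 rad).
2. its lid has sprung up part of the way (value of joint wide_reader_lid between 0.4 and 1 rad), for 0.1 s.
3. its lid has been pushed open to the stop (value of joint wide_reader_lid above 1.8 rad), for 0.2 s.
At the end, for the whole second after the job is handed in: the wide reader's lid rests fully open (more than 1.8 rad of 1.95), its tab is let go (below 0.05 rad), the narrow reader is still shut (lid below 0.05 rad), and every loose bystander is within 30 mm of where it stood (value of joint wide_reader_lid above 1.8 rad and value of joint each of wide_reader_tab, narrow_reader_lid below 0.05 rad and distance of each of eyepiece, cover_glass_box, case, stain, beaker from where it was at the start of the episode below 0.03 m); the robot touches nothing.
It fails at once if the wide reader's lid is gripped: fingers press on its inner plate and its outer shell at once (contact force between the fingers and wide_reader_lid_c2 above 1.5 N and contact force between the fingers and wide_reader_lid_c3 above 1.5 N).
It fails at once if the narrow reader's lid comes open (value of joint narrow_reader_lid above 0.1 rad).
It fails at once if a loose bystander (eyepiece, box, case, bottle or beaker) is shifted or lifted by more than 30 mm (distance of any of eyepiece, cover_glass_box, case, stain, beaker from where it was at the start of the episode above 0.03 m).
It also fails if it takes over 40 s, if anything falls off the work surface, if the arm or the gripper's body presses on something with over 40 N, if the wrist force passes 120 N, or if a joint passes its speed limit or range.

## Robot

A 6-joint arm with a two-finger parallel gripper is mounted at the origin on a cart in front of the work surface, level with it; the furniture and walls round the work are solid. World frame = base frame: x ahead of the robot, y to its left, z up, the work surface at z = 0. Lengths are in mm, angles in degrees, forces in N, time in s.
With the tool pointing down it reaches from about 325 to 925 mm from the base axis. Payload 3.1 kg.
Tool frame: the origin (TCP) lies at the very end of the fingers, on their centre line; the grasp point (between the pads) lies grasp_offset behind it (grasp_offset is the distance from the TCP to the grasp point, in mm); z points along the fingers, y is the line along which they close (so a half turn about z gives the same grasp; the last joint's range is limited). The gripper opens to 85 mm and grips with 20 to 120 N. Pads are 22 mm wide; open, the fingers measure 114 mm over their backs; the gripper's body (76 mm by 85 mm) begins 54 mm behind the grasp point. The pads swing forward as they close: fully open they stand 13 mm farther back than shut.
Start: joints at [62.556, 12.427, 92.441, -0, 75.132, -6.429], TCP at [224.126, 583.444, 193.6] pointing down, gripper open.
Joint ranges: [-157.48, 157.48], [-44.54, 120.13], [17.64, 146.25], [-64.5, 244.5], [7.68, 150.69], [-147.95, 147.95]. Speed limits (degrees/s): [159.86, 159.86, 180, 180, 180, 180].

## Interface

Orientations are given as [roll, pitch, yaw] about the fixed x, y, z axes, in that order (R = Rz(yaw) Ry(pitch) Rx(roll)).
In Python, from station import * gives the robot as it stands. Calls block until the motion is done:
- goto(position, orientation): joint-space move of the TCP to a pose.
- move_l(position, attitude=None, speed=150): straight line of the TCP; attitude=None keeps the orientation; speed is the mean speed in mm/s.
- move_j(angles): joint-space move.
- grip(opening, squeeze=None): finger opening in mm; squeeze is the grip in N (None keeps the last); returns when the fingers have stopped.
- wait(seconds).
- solve_ik(position, orientation): joint angles nearest the present ones, or None.
- get_obs(): the state.
- get_image(name): name is "scene" or "side" or "wrist"; returns the picture (420x560x3 uint8, red, green, blue); there is no depth.
- get_calibration(name): a dict with "fx", "fy", "cx", "cy" (pixels), "R" (3x3) and "t" (3): a world point X has camera coordinates R X + t; the wrist camera has in their place "mount" (4x4, takes a point from camera to tool coordinates, whose origin is the TCP and whose axes are the flange's). Camera axes: x right, y down, z forward; pixel columns grow to the right and rows downward; lengths in mm; the calibration is good to about 2 mm. A picture is of the moment at which its call begins: read the wrist's pose just before it. get_calibration takes no time and is no camera call.
A pose or a line that the arm cannot do raises Unreachable and nothing moves.
- sign_off(): hands the job in; it is judged then, once.
Trained networks look in the newest picture that a camera, given by its name, has taken for a name from the list of things; names that differ only in an ending like _2 or _b are one class to them, and where a whole thing is asked for, a point or a joint stands for the part that bears it (a point fixed in the world has none). Each returns a list of dicts, best first, with "score" (0 to 1); they miss things now and then, are a little off and sometimes report something else, mostly with a low value. They report only what shows in the picture. A call takes as long as a camera call.
- spot_in(name, camera): "extent" ([centre column, centre row, width, height] in pixels, round what is visible of it).
- regions_of(name, camera): "region" (420x560 bool, what is visible of it) and "extent" ([centre column, centre row, width, height] in pixels, round what is visible of it).
The state is a dict: "t": time; "joint_pos": joint angles; "qvel": joint speeds; "effort": joint torques, N m; "tcp_pos": TCP position; "ee_rot": TCP orientation; "wrist_force": force on the tool from outside, world axes, zero at the start; "moment": the same for the moment, N m; "grip_width": finger opening in mm; "grip_force": force on a finger pad.
Only numpy, scipy, OpenCV 4.12 (cv2) and the standard library are available. Lean on these libraries where they do the work, as an engineer would, in place of code of your own. Each camera call takes 0.05 s, during which the arm holds its last target. There are 200 camera calls.

## Working session

There is one attempt and no reset: what is moved stays moved. The work goes in short steps, each a Python script; the robot and the scene stay as the last script left them, time stands still between calls to the robot, and variables do not carry over. Pictures are saved under pics/ and viewed, at most 10 in all, crops included, and the job is handed in when it is done.

```bash
mkdir -p pics; ls
python3 - <<'E'
from station import *
import cv2,numpy as np
o=get_obs();print(o["t"],o["tcp_pos"],o["ee_rot"],o["wrist_force"])
ims=[]
for c in ("scene","side"):
    im=get_image(c);k=get_calibration(c);print(c,k)
    cv2.imwrite(f"pics/{c}0.png",im[:,:,::-1])
    for n in ("wide_reader","narrow_reader","wide_reader_tab_top","wide_reader_lid_edge","wide_reader_lid","stain","beaker","case","eyepiece"):
        print(c,n,[(round(d["score"],2),np.round(d["extent"]).tolist()) for d in spot_in(n,c)[:3]])
print(get_calibration("wrist"),get_obs()["t"])
E
```

```text
pics
0.0 [223.70848509 582.64513303 192.2809927 ] [-1.79866394e+02 -1.55543064e-02  1.58985681e+02] [0.2622797  0.00186108 0.76985546]
scene {'fx': 389.69678983039483, 'fy': 389.69678983039483, 'cx': 277.3491029381354, 'cy': 210.53683182048502, 'R': array([[ 0.73559609, -0.67741782,  0.00186566],
       [-0.39397246, -0.43004492, -0.81230971],
       [ 0.5510754 ,  0.59679683, -0.58322333]]), 't': array([-413.54483172,  257.54063562,  800.1485882 ])}
scene wide_reader [(0.61, [213.0, 174.0, 54.0, 26.0]), (0.19, [347.0, 300.0, 32.0, 26.0])]
scene narrow_reader [(0.91, [369.0, 300.0, 98.0, 76.0])]
scene wide_reader_tab_top []
scene wide_reader_lid_edge [(0.91, [213.0, 171.0, 48.0, 18.0])]
scene wide_reader_lid [(0.88, [216.0, 173.0, 43.0, 17.0])]
scene stain [(0.74, [295.0, 185.0, 8.0, 26.0])]
scene beaker [(0.58, [312.0, 220.0, 12.0, 27.0])]
scene case []
scene eyepiece []
side {'fx': 405.1439096467103, 'fy': 405.1439096467103, 'cx': 278.31527570581056, 'cy': 205.56691568636091, 'R': array([[-0.95371983,  0.30025436, -0.01630334],
       [ 0.18495006,  0.54299366, -0.81911621],
      
[... 314 characters left out ...]
0, 258.0, 50.0, 32.0])]
side wide_reader_lid []
side stain [(0.73, [240.0, 237.0, 17.0, 27.0])]
side beaker [(0.92, [252.0, 214.0, 14.0, 24.0])]
side case [(0.72, [264.0, 238.0, 19.0, 27.0])]
side eyepiece [(0.59, [277.0, 300.0, 12.0, 1.0])]
{'fx': 353.00835416336514, 'fy': 353.00835416336514, 'cx': 272.0503793129306, 'cy': 206.12781677464554, 'mount': array([[-2.70485793e-04, -9.64861136e-01, -2.62760186e-01,
         6.58175846e+01],
       [ 9.99999736e-01, -4.38330679e-04,  5.80158347e-04,
        -1.31063668e-01],
       [-6.74948093e-04, -2.62759960e-01,  9.64860999e-01,
        -1.81096436e+02],
       [ 0.00000000e+00,  0.00000000e+00,  0.00000000e+00,
         1.00000000e+00]])} 1.0
```

Run:
```python
import cv2,numpy as np
a=cv2.imread("pics/scene0.png")[120:360,150:450];b=cv2.imread("pics/side0.png")[130:330,180:400]
a=cv2.resize(a,None,fx=1.33,fy=1.33);b=cv2.resize(b,(400,364))
h=max(len(a),len(b));p=lambda m:cv2.copyMakeBorder(m,0,h-len(m),0,0,cv2.BORDER_CONSTANT)
cv2.imwrite("pics/both.png",np.hstack([p(a),p(b)]))
```

```text
(no output)
```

View pics/both.png

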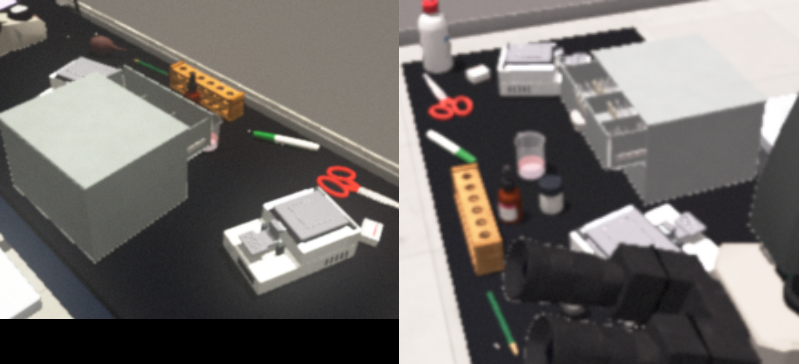

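The left panel (scene) shows the narrow reader at about (370,300) and the wide one mostly behind a grey cabinet. In the right panel (side) the wide reader is partly hidden by the gripper at about (312,258). The wrist camera is next.

```bash
cat > h.py <<'E'
from station import *
import cv2,numpy as np
from scipy.spatial.transform import Rotation as Ro
def cam(c,o=None):
    k=get_calibration(c)
    if c!="wrist": return k,np.array(k["R"]),np.array(k["t"])
    o=o or get_obs()
    T=np.eye(4);T[:3,:3]=Ro.from_euler("xyz",o["ee_rot"],degrees=True).as_matrix();T[:3,3]=o["tcp_pos"]
    M=np.linalg.inv(T@k["mount"]);return k,M[:3,:3],M[:3,3]
def proj(C,X):
    k,R,t=C;p=np.atleast_2d(X)@R.T+t
    return np.c_[k["fx"]*p[:,0]/p[:,2]+k["cx"],k["fy"]*p[:,1]/p[:,2]+k["cy"]]
def atz(C,uv,z):
    k,R,t=C;d=R.T@np.array([(uv[0]-k["cx"])/k["fx"],(uv[1]-k["cy"])/k["fy"],1]);c=-R.T@t
    return c+d*(z-c[2])/d[2]
E
python3 - <<'E'
from h import *
S=cam("side")
for n,uv,z in [("tab",(335,255),62),("lid",(309,258),80),("nar",(260,166),50),("stain",(240,250),0),("case",(264,250),0),("beaker",(252,226),0),("eyepiece",(277,301),40)]: print(n,atz(S,uv,z).round())
# cabinet corners in side image (visible top corners), scaled from crop
for u,v in [(600,75),(690,35),(760,95),(640,145)]: print(atz(S,(180+(u-400)*.55,130+v*.55),150).round())
C=cam("wrist");im=get_image("wrist");cv2.imwrite("pics/w0.png",im[:,:,::-1])
for n in ("wide_reader","wide_reader_tab_top","wide_reader_lid_edge","wide_reader_lid","eyepiece","stain","case"):
    print(n,[(round(d["score"],2),np.round(d["extent"]).tolist(),atz(C,d["extent"],62).round().tolist()) for d in spot_in(n,"wrist")[:3]])
E
```

```text
tab [438. 213.  62.]
lid [516. 220.  80.]
nar [ 495. -347.   50.]
stain [666.  40.   0.]
case [598.  63.   0.]
beaker [603. -62.   0.]
eyepiece [630. 300.  40.]
[ 457. -110.  150.]
[ 244. -198.  150.]
[225.  41. 150.]
[467. 110. 150.]
wide_reader [(0.87, [58.0, 407.0, 42.0, 20.0], [370.0, 279.0, 62.0])]
wide_reader_tab_top []
wide_reader_lid_edge []
wide_reader_lid []
eyepiece []
stain []
case []
```

View pics/w0.png

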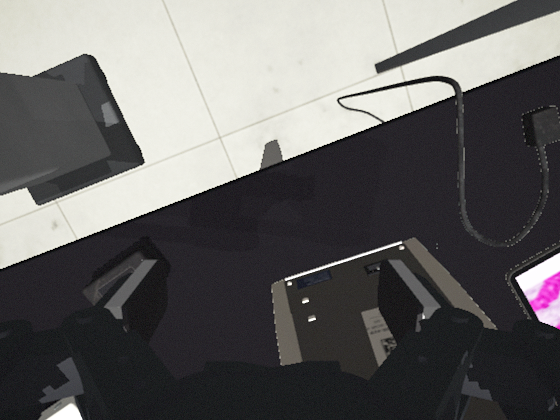

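Run:
```python
from h import *
move_l([224,583,300])
goto([570,230,320],[180,0,180]);grip(0)
o=get_obs();print(o["t"],o["tcp_pos"],o["joint_pos"])
C=cam("wrist",o);im=get_image("wrist");cv2.imwrite("pics/w1.png",im[:,:,::-1])
for n,z in (("wide_reader",40),("wide_reader_tab_top",62),("wide_reader_lid_edge",78),("wide_reader_lid",80),("eyepiece",40),("stain",100),("case",50)):
    print(n,[(round(d["score"],2),np.round(d["extent"]).tolist(),atz(C,d["extent"],z).round().tolist()) for d in spot_in(n,"wrist")[:3]])
im=get_image("side");cv2.imwrite("pics/s1.png",cv2.resize(im[180:320,200:400],(800,560),interpolation=2)[:,:,::-1])
for n,z in (("wide_reader",40),("wide_reader_tab_top",62),("wide_reader_lid_edge",78),("eyepiece",40)):
    print(n,[(round(d["score"],2),np.round(d["extent"]).tolist(),atz(cam("side"),d["extent"],z).round().tolist()) for d in spot_in(n,"side")[:3]])
```

```text
4.825 [570.02386518 229.9537426  320.01351594] [ 1.54298886e+01  7.05079754e+00  8.51993639e+01  9.18007908e-04
  8.77480264e+01 -7.45645094e+01]
wide_reader [(0.93, [268.0, 97.0, 157.0, 181.0], [488.0, 225.0, 40.0])]
wide_reader_tab_top [(0.89, [253.0, 49.0, 50.0, 66.0], [437.0, 208.0, 62.0]), (0.43, [272.0, 122.0, 121.0, 113.0], [518.0, 230.0, 62.0])]
wide_reader_lid_edge [(0.86, [270.0, 124.0, 121.0, 110.0], [520.0, 227.0, 78.0]), (0.69, [252.0, 48.0, 51.0, 64.0], [438.0, 208.0, 78.0])]
wide_reader_lid [(0.79, [273.0, 123.0, 120.0, 110.0], [519.0, 231.0, 80.0])]
eyepiece [(0.89, [298.0, 197.0, 22.0, 26.0], [617.0, 265.0, 40.0])]
stain [(0.93, [131.0, 230.0, 49.0, 43.0], [643.0, 61.0, 100.0])]
case [(0.97, [127.0, 177.0, 41.0, 31.0], [588.0, 42.0, 50.0])]
wide_reader [(0.58, [314.0, 260.0, 79.0, 38.0], [489.0, 190.0, 40.0])]
wide_reader_tab_top [(0.5, [336.0, 257.0, 25.0, 20.0], [440.0, 221.0, 62.0])]
wide_reader_lid_edge [(0.62, [307.0, 258.0, 51.0, 31.0], [521.0, 214.0, 78.0]), (0.36, [254.0, 158.0, 29.0, 18.0], [513.0, -365.0, 78.0])]
eyepiece [(0.54, [277.0, 301.0, 13.0, 7.0], [629.0, 300.0, 40.0])]
```

View pics/w1.png

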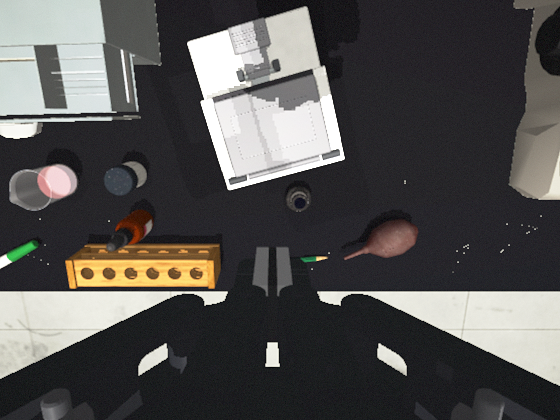

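View pics/s1.png

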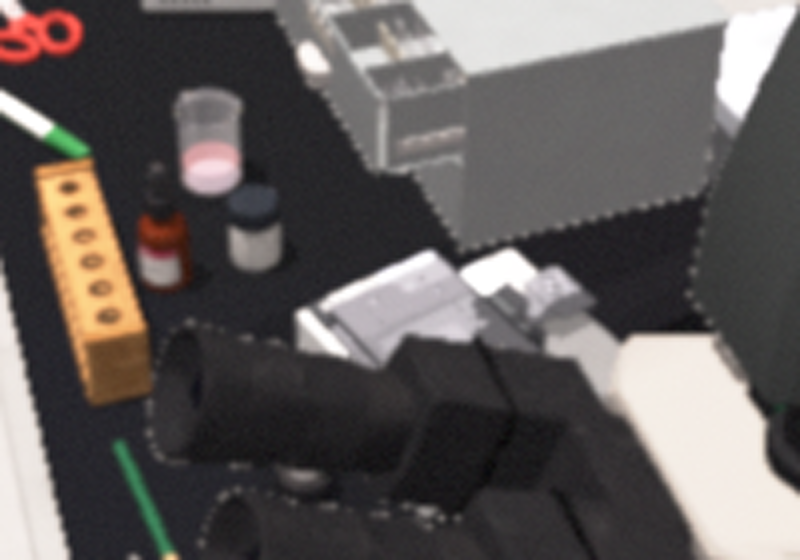

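The wrist view shows the wide reader fully. The ledge front corners are at (187,42) and (306,7), the front wall top at (202,103) and (327,67), and the back corners at (229,189) and (344,159). The eyepiece is at (298,197) behind it. The side view shows the microscope partly hiding the reader. Next I fit the reader's pose and check it by drawing it back into the picture.

```bash
cat >> h.py <<'E'
def rd(p,X):
    c,s=np.cos(p[2]),np.sin(p[2]);X=np.atleast_2d(X).astype(float)
    return np.c_[p[0]+c*X[:,0]-s*X[:,1],p[1]+s*X[:,0]+c*X[:,1],X[:,2]+(p[3] if len(p)>3 else 0)]
E
python3 - <<'E'
from h import *
from scipy.optimize import least_squares
goto([570,230,320],[180,0,180])
C=cam("wrist")
L=np.array([[-104,-75,39],[-104,75,39],[-32,-75,70],[-32,75,70],[80,-75,70],[80,75,70]])
U=np.array([[187,42],[306,7],[202,103],[327,67],[229,189],[344,159]])
for p0 in ([520,225,.25],[520,225,.25,0]):
    r=least_squares(lambda p:(proj(C,rd(p,L))-U).ravel(),p0,x_scale=[10,10,.1,10][:len(p0)],loss="soft_l1");p=r.x
    print(p,np.degrees(p[2]));print((proj(C,rd(p,L))-U).round(1).tolist())
    if len(p0)==3:q=p
np.save("pose.npy",q)
P={"tab":[-85,0,62],"hinge":[65,0,70]}
S=cam("side");tab=rd(q,P["tab"])
print("tab",tab,"wrist px",proj(C,tab),"side px",proj(S,tab),"hinge",rd(q,P["hinge"]))
# two-view tab triangulation
a=np.array([253,49.]);b=np.array([336,257.])
t=least_squares(lambda X:np.r_[proj(C,X)[0]-a,proj(S,X)[0]-b],tab[0]);print("tri tab",t.x,t.fun)
im=cv2.imread("pics/w1.png")
for u in proj(C,rd(q,L)): cv2.circle(im,tuple(int(v) for v in u.round()),3,(0,0,255),1)
for X in ([-100,-22,62],[-100,22,62],[-70,22,62],[-70,-22,62],[-49,0,80],[65,-60,70],[65,60,70]):
    cv2.circle(im,tuple(int(v) for v in proj(C,rd(q,X))[0].round()),2,(0,255,0),1)
cv2.imwrite("pics/w1b.png",cv2.resize(im[0:215,150:400],None,fx=2.7,fy=2.7))
E
```

```text
[5.06513007e+02 2.27195316e+02 2.64729157e-01] 15.167863401566006
[[0.0, 0.5], [2.1, -0.8], [-1.2, -0.9], [-1.3, -0.8], [-0.2, 3.1], [2.1, 1.7]]
[ 5.05565513e+02  2.26465819e+02  2.65032696e-01 -8.00972355e+00] 15.185254909770702
[[0.9, 0.9], [0.8, 0.2], [-0.6, -1.6], [-3.0, -0.8], [-0.1, 0.9], [0.3, 0.0]]
tab [[424.47411756 204.95524688  62.        ]] wrist px [[250.1193355   37.54068192]] side px [[338.32771161 252.12818055]] hinge [[569.24862783 244.20242735  70.        ]]
tri tab [434.19742514 207.58572031  48.95698295] [ 0.13167143 -0.32329241 -0.85818338  0.07321392]
```

View pics/w1b.png

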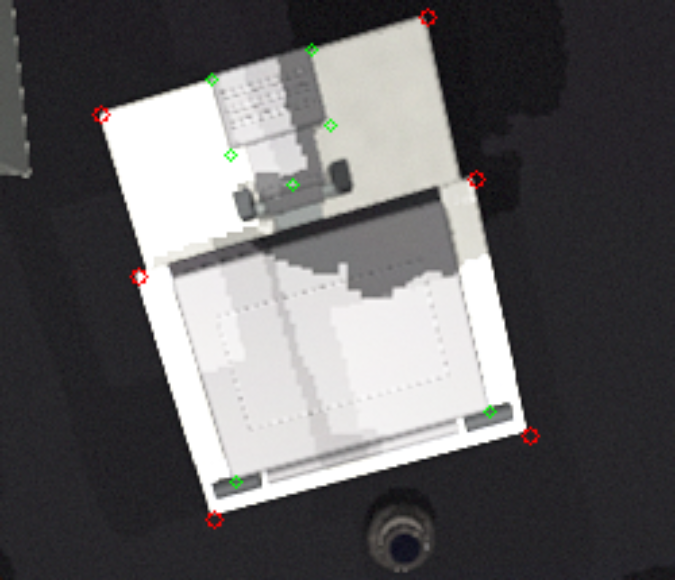

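The fit matches to about 2–3 px, and the pad corners and hinge line land where they should. Pressing the tab now, with a force check.

```bash
cat > press.py <<'E'
from h import *
q=np.load("pose.npy");yaw=np.degrees(q[2])+180-360;A=[180,0,yaw]
P=lambda x,y,z:rd(q,[x,y,z])[0]
goto(P(-90,0,150),A);move_l(P(-90,0,72),speed=120)
f0=np.array(get_obs()["wrist_force"])
for z in range(66,47,-2):
    move_l(P(-90,0,z),speed=40);f=np.array(get_obs()["wrist_force"])-f0;print(z,f.round(1))
    if abs(f[2])>14:break
wait(.2)
move_l(P(-90,0,200))
o=get_obs();print(o["t"],o["joint_pos"].round())
C=cam("wrist",o);im=get_image("wrist");cv2.imwrite("pics/w2.png",im[:,:,::-1])
im=get_image("side");cv2.imwrite("pics/s2.png",cv2.resize(im[180:320,200:400],(800,560),interpolation=2)[:,:,::-1])
E
python3 press.py
```

```text
66 [-1.  -0.4  0.1]
64 [ 0.2 -0.6  1. ]
62 [-0.7  0.   0.1]
60 [-1.3  0.   0.1]
58 [-0.4 -0.9  0.3]
56 [-0.7 -1.   1.1]
54 [-0.8 -0.5  0.1]
52 [-0.7  0.4 -0.2]
50 [-0.1 -0.3 -0.1]
48 [-0.7 -0.7  0.4]
11.35 [ 17.  -8. 113.   0.  75. -88.]
```

View pics/s2.png

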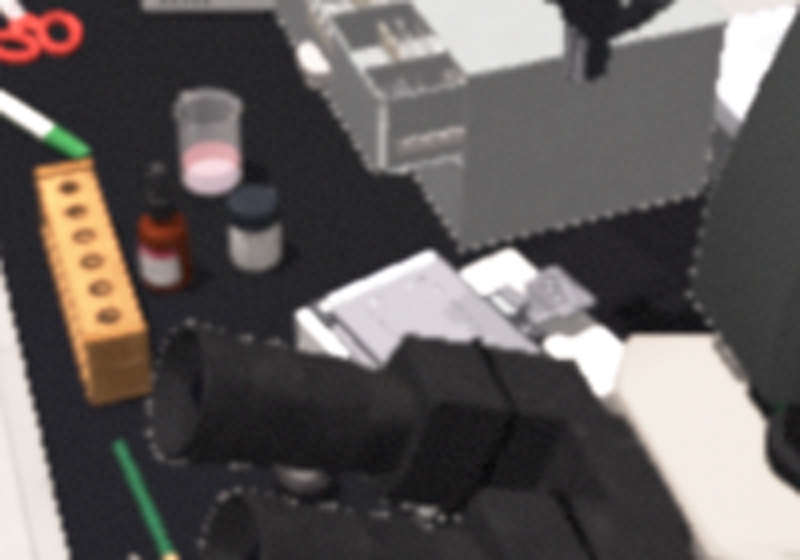

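The side view shows the lid still shut, and no contact force was felt. I'll check the wrist view.

Run:
```python
from h import *
o=get_obs();print(o["t"],o["tcp_pos"],o["ee_rot"],o["grip_width"])
C=cam("wrist",o);q=np.load("pose.npy")
im=cv2.imread("pics/w2.png")
for X in ([-100,-22,62],[-100,22,62],[-70,22,62],[-70,-22,62],[-49,0,80],[-104,-75,39],[-104,75,39]):
    u=proj(C,rd(q,X))[0];print(X,u.round());cv2.circle(im,tuple(int(v) for v in u.round()),3,(0,255,0),1)
u=proj(C,o["tcp_pos"])[0];print("tcp",u);cv2.circle(im,tuple(int(v) for v in u.round()),4,(0,0,255),1)
cv2.imwrite("pics/w2b.png",im)
```

```text
11.45 [418.67591706 203.34221212 198.56566243] [-1.79993659e+02 -1.59835779e-01 -1.64832878e+02] 0.17202218840105146
[-100, -22, 62] [248. 175.]
[-100, 22, 62] [297. 175.]
[-70, 22, 62] [296. 207.]
[-70, -22, 62] [249. 207.]
[-49, 0, 80] [272. 235.]
[-104, -75, 39] [195. 167.]
[-104, 75, 39] [350. 167.]
tcp [272.74719754 235.59008538]
```

View pics/w2b.png

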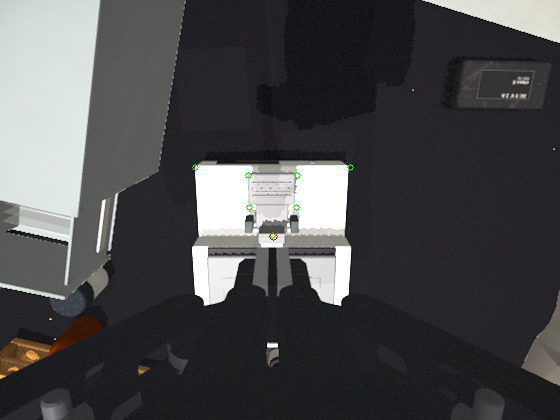

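The reader's pose still fits: the drawn pad corners land on the pad at (248–297,175–207). The visible fingertips end at about row 248, though, not at the TCP's projection on row 235, so the tips may sit higher than assumed. I'll feel downward under force control.

```bash
cat > press2.py <<'E'
from h import *
q=np.load("pose.npy");yaw=np.degrees(q[2])-180;A=[180,0,yaw]
P=lambda x,y,z:rd(q,[x,y,z])[0]
move_l(P(-90,0,54),speed=250)
f0=np.array(get_obs()["wrist_force"]);pos=0;n=0
for z in np.arange(50,12,-2.):
    move_l(P(-90,0,z),speed=50);o=get_obs();f=np.array(o["wrist_force"])-f0;print(z,o["tcp_pos"].round(1),f.round(1))
    if z==50: cv2.imwrite("pics/w3.png",get_image("wrist")[:,:,::-1]);cv2.imwrite("pics/s3.png",get_image("side")[:,:,::-1])
    if f[2]>12 or np.linalg.norm(f)>15:break
wait(.15)
print(get_obs()["wrist_force"]-f0,get_obs()["t"])
cv2.imwrite("pics/w4.png",get_image("wrist")[:,:,::-1]);cv2.imwrite("pics/s4.png",get_image("side")[:,:,::-1])
E
python3 press2.py; python3 -c "
import cv2,numpy as np
f=lambda n,r,c,s:cv2.resize(cv2.imread('pics/%s.png'%n)[r[0]:r[1],c[0]:c[1]],s)
g=lambda n:np.hstack([f(n[0],(120,320),(150,400),(400,300)),f(n[1],(200,300),(270,400),(400,300))])
cv2.imwrite('pics/p34.png',np.vstack([g(('w3','s3')),g(('w4','s4'))]))"
```

```text
50.0 [420.8 204.   51.3] [ 0.4  1.2 -0.2]
48.0 [419.5 203.6  48. ] [-0.1  0.6  0.1]
46.0 [419.4 203.6  45.7] [-0.1  0.6 -0.5]
44.0 [419.4 203.6  43.8] [-0.2  0.1  0.2]
42.0 [419.5 203.6  41.8] [-1.2  0.  -0.2]
40.0 [419.5 203.6  39.8] [0.5 0.4 0.3]
38.0 [419.5 203.6  37.8] [-0.8  0.4 -0.3]
36.0 [419.5 203.6  35.8] [-0.4  0.5 -0. ]
34.0 [419.5 203.6  33.8] [0.6 0.4 0.1]
32.0 [419.5 203.6  31.8] [0.6 0.1 0.2]
30.0 [419.5 203.6  29.8] [-0.4  0.7 -0.5]
28.0 [419.5 203.6  27.8] [-1.2  1.3 -0.1]
26.0 [419.5 203.6  25.8] [-1.3  0.6 -0.7]
24.0 [420.1 203.8  24.3] [-0.5 -0.4  1.1]
22.0 [419.9 203.7  22.1] [-1.1  0.9  1.6]
20.0 [419.7 203.7  20. ] [-0.3  0.3  2.5]
18.0 [419.6 203.7  18. ] [-1.2  0.2  3.7]
16.0 [419.7 203.7  16. ] [-0.3  0.5  4.7]
14.0 [419.9 203.7  14.2] [-0.8  0.7  4.8]
[-1.84580936  1.30898788  5.15870845] 17.1833
```

View pics/p34.png

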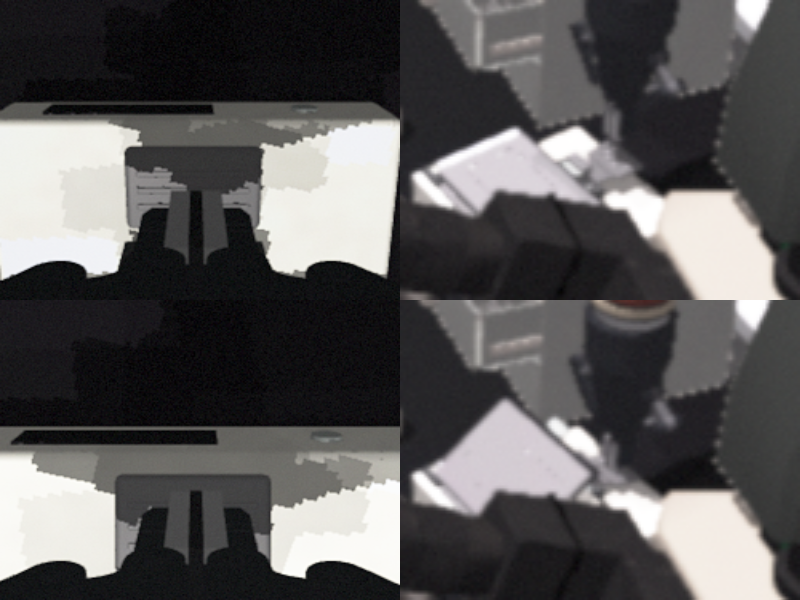

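Contact came at a reported z of about 25 instead of 62, so the real fingertips end about 37 mm short of the TCP. The lower right panel shows the lid sprung up (grey lid tilted at about (520,450)). Next I lift off and plan the push with tilted fingers, allowing for those 37 mm.

```bash
cat > push.py <<'E'
from h import *
q=np.load("pose.npy");E_=37.;yd=np.degrees(q[2])
def pose(x,z,al):
    """TCP pose putting the upper fingertip corner at reader (x,0,z), fingers tilted al deg forward from down"""
    a=np.radians(al);d=np.array([np.sin(a),0,-np.cos(a)]);n=np.array([np.cos(a),0,np.sin(a)])
    t=np.array([x,0,z])-11*n+E_*d
    B=np.c_[-n,np.cross(d,-n),d]
    R=Ro.from_euler("z",yd,degrees=True)*Ro.from_matrix(B)
    return rd(q,t)[0],R.as_euler("xyz",degrees=True)
arc=lambda th,r=88:(65-r*np.cos(th),70+r*np.sin(th))
E
python3 - <<'E'
from push import *
P=lambda x,y,z:rd(q,[x,y,z])[0]
move_l(P(-90,0,150),speed=250)
print(get_obs()["t"],get_obs()["joint_pos"].round())
for al in (35,50,60):
    for x,z in [(-110,190),(-110,112),arc(.5),arc(.9),arc(1.3),arc(1.6),arc(1.92)]:
        p,r=pose(x,z,al);s=solve_ik(p,r);print(al,(round(x),round(z)),p.round(),r.round(),None if s is None else np.round(s))
E
```

```text
17.975 [ 17.  -5. 116.  -0.  69. -88.]
35 (-110, 190) [412. 202. 153.] [-180.   35. -165.] [ 19. -33. 142.  -4.  36. -84.]
35 (-110, 112) [412. 202.  75.] [-180.   35. -165.] [ 19. -22. 146.  -6.  22. -82.]
35 (-12, 112) [506. 227.  76.] [-180.   35. -165.] [ 18.  -6. 134.  -5.  17. -83.]
35 (10, 139) [528. 233. 102.] [-180.   35. -165.] [ 18.  -6. 130.  -4.  21. -84.]
35 (41, 155) [558. 241. 118.] [-180.   35. -165.] [ 18.  -4. 126.  -3.  23. -85.]
35 (68, 158) [584. 248. 121.] [-180.   35. -165.] [ 17.  -1. 123.  -3.  23. -85.]
35 (95, 153) [610. 255. 116.] [-180.   35. -165.] [ 17.   3. 119.  -3.  22. -85.]
50 (-110, 190) [421. 204. 158.] [-180.   50. -165.] None
50 (-110, 112) [421. 204.  80.] [-180.   50. -165.] None
50 (-12, 112) [515. 230.  80.] [-180.   50. -165.] None
50 (10, 139) [537. 235. 107.] [-180.   50. -165.] None
50 (41, 155) [567. 244. 123.] [-180.   50. -165.] None
50 (68, 158) [592. 250. 126.] [-180.   50. -165.] None
50 (95, 153) [619. 258. 120.] [-180.   50. -165.] None
60 (-110, 190) [426. 205. 162.] [-180.   60. -165.] None
60 (-110, 112) [426. 205.  84.] [-180.   60. -165.] None
60 (-12, 112) [520. 231.  84.] [-180.   60. -165.] [ 19.   1. 145. 187.  25.  85.]
60 (10, 139) [542. 237. 111.] [-180.   60. -165.] [ 18.  -2. 142. 188.  20.  84.]
60 (41, 155) [572. 245. 127.] [-180.   60. -165.] [ 18.  -1. 138. 189.  17.  83.]
60 (68, 158) [597. 252. 130.] [-180.   60. -165.] [ 18.   1. 135. 188.  17.  83.]
60 (95, 153) [624. 259. 125.] [-180.   60. -165.] [ 18.   5. 132. 187.  17.  84.]
```

```bash
cat > dopush.py <<'E'
from push import *
al=35
T=lambda th:np.array([65-107*np.cos(th),70+107*np.sin(th)])+15*np.array([.574,-.819])
goto(*pose(-75,170,al));move_l(pose(-75,111,al)[0],speed=150)
f0=np.array(get_obs()["wrist_force"])
for c in [T(.5),T(.65),T(.8),T(.96),arc(1.15,91),arc(1.35,90),arc(1.55,89),arc(1.75,89),arc(1.92,89)]:
    move_l(pose(*c,al)[0],speed=90);o=get_obs();f=np.array(o["wrist_force"])-f0
    print(round(o["t"],2),np.round(c),f.round(1))
    if np.linalg.norm(f)>12: print("STOP");break
cv2.imwrite("pics/w5.png",get_image("wrist")[:,:,::-1]);cv2.imwrite("pics/s5.png",get_image("side")[:,:,::-1])
E
python3 dopush.py; python3 -c "
import cv2,numpy as np
cv2.imwrite('pics/p5.png',np.hstack([cv2.resize(cv2.imread('pics/w5.png'),(400,300)),cv2.resize(cv2.imread('pics/s5.png')[190:310,240:400],(400,300))]))"
```

```text
19.98 [-20. 109.] [-0.7  0.4 -0.1]
20.3 [-12. 122.] [-0.9  0.7  0.2]
20.62 [ -1. 134.] [ 0.2 -0.2  0.7]
20.97 [ 12. 145.] [-0.3  0.6 -0.1]
21.31 [ 28. 153.] [-0.6 -0.4  0.6]
21.66 [ 45. 158.] [ 0.1  0.3 -0.1]
22.01 [ 63. 159.] [-0.1  0.3  0.4]
22.36 [ 81. 158.] [-0.   0.9  0.2]
22.68 [ 95. 154.] [-0.1 -0.6  0.9]
```

View pics/p5.png

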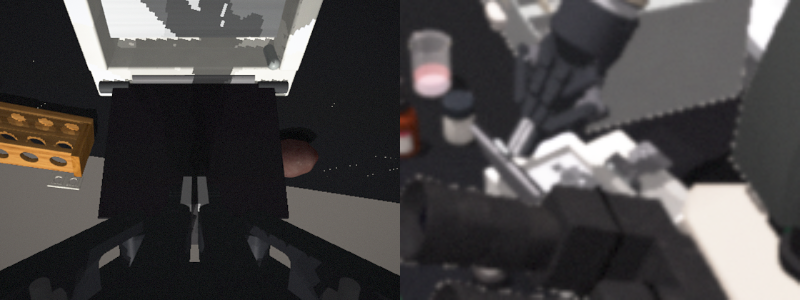

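The lid is past upright, with the fingertips on its dark inner plate (left panel at about (195,180)). I'll push a little further until the stop is felt, then back off and check.

```bash
cat > fin.py <<'E'
from push import *
al=35;f0=np.zeros(3)
for th in (1.96,2.0,2.04):
    move_l(pose(*arc(th,89),al)[0],speed=40);o=get_obs();f=np.array(o["wrist_force"]);print(round(o["t"],2),th,f.round(1))
    if np.linalg.norm(f)>4: break
wait(.3)
move_l(pose(40,165,al)[0],speed=60);move_l(pose(-60,200,al)[0],speed=200)
wait(.3);o=get_obs();C=cam("wrist",o);print(o["t"],o["wrist_force"])
w=get_image("wrist");s=get_image("side")[:,:,::-1].copy();w=w[:,:,::-1].copy();S=cam("side")
for th,col in ((.6,(255,0,0)),(1.8,(0,255,255)),(1.95,(0,0,255))):
    for y in (-60,60):
        X=rd(q,[65-97*np.cos(th),y,70+97*np.sin(th)])
        for im,K in ((w,C),(s,S)): cv2.circle(im,tuple(int(v) for v in proj(K,X)[0].round()),2,col,1)
cv2.imwrite("pics/p6.png",np.hstack([cv2.resize(w,(400,300)),cv2.resize(s[190:310,240:400],(400,300))]))
for n,z in (("eyepiece",40),("stain",100),("case",50)):
    print(n,[(round(d["score"],2),atz(S,d["extent"],z).round().tolist()) for d in spot_in(n,"side")[:1]])
E
python3 fin.py
```

```text
23.02 1.96 [-4.5 -1.6  4. ]
25.4583 [ 0.94536739 -0.37071482 -0.50312845]
eyepiece []
stain [(0.68, [672.0, 107.0, 100.0])]
case [(0.73, [596.0, 68.0, 50.0])]
```

View pics/p6.png

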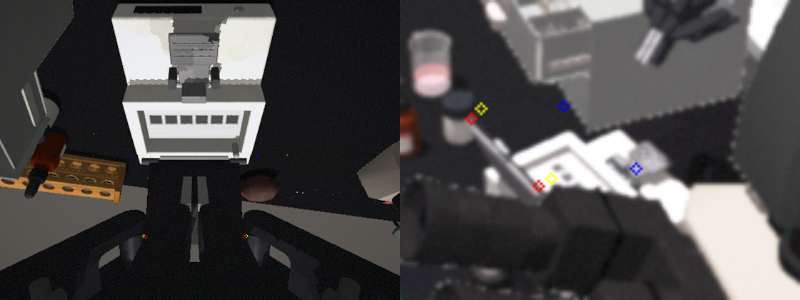

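The stop was felt at about 6 N. After backing off, the lid's edge lies on the red 1.95 rad marks (right panel, about (472,118) and (538,186)). The wells are exposed, the tab is back up, and nothing touches the robot.

```bash
python3 -c "
from station import *
print(sign_off())"
```

```text
the job is handed in; nothing more can be done
None
```

The wide reader's tab was pressed, its lid sprang up, and I pushed it back to rest at its stop (about 1.95 rad); the job is handed in, and I saw nothing around it moved, but I did not re-check the narrow reader, eyepiece or box at the end.

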